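Scoop scrap capacitors from a tote corner into the sorting tray

TASK

Take the hand scoop by its handle and gather the two loose capacitor cans in the grey tote against a corner of the tote, running the scoop's lip right into that corner so that both cans end up on the scoop. Lift both out together in one scoopful, tip them gently, from low down, into the steel sorting tray, and then stand the scoop back on the open bench, flat on its base. Never touch the cans with the gripper or arm, and leave the transformer, the circuit board and the heatsink alone.

Things in the scene. Friction and masses are not known exactly. Their poses are not given: they have to be found in the camera images.
- tote: Open grey plastic tote, fixed to the bench, 290 x 210 mm outside (x, y), inside 280 x 200 mm; floor 5 mm thick (inner floor at z = 5), rim at z = 70, walls 5 mm; smooth (friction about 0.3, as of the scoop's pan). Origin at the centre of its underside, on the bench; x along its long side. Its x axis points roughly away from the robot. The cans start loose in its far half (+x).
- corner0 (a point): Inside corner of the tote at its +x, +y end, on the inner floor (140, 100, 5 mm in the tote's frame).
- corner1 (a point): Inside corner of the tote at +x, -y.
- corner2 (a point): Inside corner of the tote at -x, +y.
- corner3 (a point): Inside corner of the tote at -x, -y.
- tray: Open low steel tray, fixed to the bench, 248 x 188 mm outside (x, y), 44 mm high, walls and floor 4 mm. Origin at the centre of its underside, on the bench; x along its long side.
- scoop: Loose hand scoop (220 g), standing flat on the bench: a flat aluminium pan 116 mm wide (y), 2 mm thick, open at its front lip (x = +50 mm), with a 40 mm high back wall (inner face x = -47) and two side cheeks; a black handle post rises behind the back wall. The base plate runs from x = -70 to +50. Origin on the underside, midway between the sides, 50 mm behind the lip; x towards the lip, z up.
- lip (a point): Middle of the scoop's front lip, on the underside (50, 0, 0 mm in the scoop's frame). The side cheeks are 3 mm thick, 30 mm high from x = -48 to +22 mm and 15 mm high from there to x = +46 mm (scoop's frame). The lip runs under a can that is backed by a wall when its underside is within about 2 mm of the tote's floor.
- lip_left (a point): +y end of the front lip (50, 58, 0 mm in the scoop's frame).
- lip_right (a point): -y end of the front lip (50, -58, 0 mm).
- handle (a point): A good grip point on the axis of the scoop's handle, 135 mm above the underside (-58, 0, 135 mm in the scoop's frame, axes those of the scoop). The handle is a vertical black plastic post of 24 x 24 mm square section, sides along the scoop's x and y, from z = 0 to its top at z = 168 mm.
- can1: Loose plain aluminium capacitor can with a black band at one end: a cylinder 40 mm in diameter and 60 mm long, about 90 g, smooth, lying on its side on the tote floor and free to roll. Origin at its middle, y along its axis; it lies roughly across the tote.
- can2: A second can, the same as the first, lying 50 to 65 mm (centre to centre) farther towards the tote's +x end wall.
- transformer: Bystander: loose transformer, 75 x 62 x 62 mm, beyond the work. Origin at the centre of its underside.
- board: Bystander: loose green circuit board, 80 x 130 mm, up to 16 mm high, lying flat. Origin at the centre of its underside.
- heatsink: Bystander: loose finned aluminium heatsink, 100 x 70 x 38 mm. Origin at the centre of its underside.

How it is judged:
On the way, in this order (a step that is already met when the one before it is completed fails the run):
1. the scoop's lip has been run into a corner of the tote (one end of the lip within 30 mm of the inside corner) with both cans on the pan ((horizontal distance between any of lip_left, lip_right and corner0 below 0.03 m or horizontal distance between any of lip_left, lip_right and corner1 below 0.03 m or horizontal distance between any of lip_left, lip_right and corner2 below 0.03 m or horizontal distance between any of lip_left, lip_right and corner3 below 0.03 m) and x of can1 in the frame of scoop between -0.05 and 0.06 m and y of can1 in the frame of scoop between -0.06 and 0.06 m and z of can1 in the frame of scoop between 0.01 and 0.065 m and x of can2 in the frame of scoop between -0.05 and 0.06 m and y of can2 in the frame of scoop between -0.06 and 0.06 m and z of can2 in the frame of scoop between 0.01 and 0.065 m), for 0.1 s.
2. both cans are carried together on the scoop, more than 100 mm above the bench (x of can1 in the frame of scoop between -0.05 and 0.06 m and y of can1 in the frame of scoop between -0.06 and 0.06 m and z of can1 in the frame of scoop between 0.01 and 0.065 m and x of can2 in the frame of scoop between -0.05 and 0.06 m and y of can2 in the frame of scoop between -0.06 and 0.06 m and z of can2 in the frame of scoop between 0.01 and 0.065 m and height (world z) of each of can1, can2 above 0.1 m), for 0.2 s.
At the end, for the whole second after the job is handed in: Both cans rest inside the steel tray (centres within its walls and lower than 60 mm, slower than 50 mm/s), and the scoop stands released and still on the bench itself, flat on its base (within 3 mm of the bench, tilted less than 0.06 rad), touching neither tote nor tray (x of can1 in the frame of tray between -0.12 and 0.12 m and y of can1 in the frame of tray between -0.09 and 0.09 m and z of each of can1, can2 in the frame of tray below 0.06 m and linear speed of each of can1, can2 below 0.05 m/s and x of can2 in the frame of tray between -0.12 and 0.12 m and y of can2 in the frame of tray between -0.09 and 0.09 m and height (world z) of scoop between -0.003 and 0.003 m and angle between scoop's own z axis and vertical below 0.06 rad and linear speed of scoop below 0.02 m/s and contact force between scoop and tray below 0.1 N and contact force between scoop and tote below 0.1 N).
It fails at once if a can is touched by the gripper or arm (contact force between any of the fingers, the arm and can1 above 0.3 N or contact force between any of the fingers, the arm and can2 above 0.3 N).
It fails at once if a can is thrown or dropped from a height (faster than 1.5 m/s, a fall of about 115 mm) (linear speed of any of can1, can2 above 1.5 m/s).
It fails at once if the transformer is moved by more than 30 mm (distance of transformer from where it was at the start of the episode above 0.03 m).
It fails at once if the board is moved by more than 30 mm (distance of board from where it was at the start of the episode above 0.03 m).
It fails at once if the heatsink is moved by more than 30 mm (distance of heatsink from where it was at the start of the episode above 0.03 m).
It also fails if it takes over 69 s, if anything falls off the work surface, if the arm or the gripper's body presses on something with over 40 N, if the wrist force passes 120 N, or if a joint passes its speed limit or range.

ROBOT

A 6-joint arm with a two-finger parallel gripper is mounted at the origin on the work surface. World frame = base frame: x ahead of the robot, y to its left, z up, the work surface at z = 0. Lengths are in m, angles in rad, forces in N, time in s.
With the tool pointing down it reaches from about 0.275 to 0.875 m from the base axis. Payload 12.5 kg.
Tool frame: the origin (TCP) lies at the very end of the fingers, on their centre line; the grasp point (between the pads) lies 19 mm behind it; z points along the fingers, y is the line along which they close (so a half turn about z gives the same grasp; the last joint's range is limited). The gripper opens to 85 mm and grips with 20 to 120 N. Pads are 22 mm wide; open, the fingers measure 114 mm over their backs; the gripper's body (76 mm by 85 mm) begins 54 mm behind the grasp point. The pads swing forward as they close: fully open they stand 13 mm farther back than shut.
Start: joints at [1.219, 0.351, 1.652, -0, 1.139, -0.085], TCP at [0.145, 0.531, 0.231] pointing down, gripper open.
Joint ranges: [-2.75, 2.75], [-0.79, 2.1], [0.01, 2.65], [-1.57, 4.71], [0.07, 3.14], [-2.87, 2.87]. Speed limits (rad/s): [2.22, 2.22, 2.79, 3.14, 3.14, 3.14].

INTERFACE

Orientations are given as a unit quaternion [x, y, z, w].
In Python, from cell import env gives the robot as it stands.
- The arm moves only by the shell command python3 -m creep 'ROWS' [FORCE]. ROWS is JSON, a list that holds one entry, the list of rows, each a list of 7 numbers: the turn, a rotation vector about the tool's x, y, z in rad, then the shift along the tool's x, y, z in m, then the gripper's target within -1 to 1 (shut at 1, half-way at 0, fully open at -1). In form: [[[wx, wy, wz, dx, dy, dz, claw], ...]]. A call has 1 to 8 rows; each row is the pose to reach, as a shift and turn from the pose commanded when the call began, along the tool's axes at that moment; what a row does not reach only later rows make up. A row lasts 1/8 s, in which the tool goes at most 62.5 mm and 10.7 degrees, less where a joint would pass 70% of its speed; a pose out of reach is approached as far as the arm can. A call with a gripper value outside its range is refused whole. The fingers move at their own pace and stop on an object; FORCE is the grip in N (left out, the last holds). Time passes only in rows, so rows that repeat a pose let the fingers close. It gives the time, the measured TCP pose, the force, the opening and the grip force at its end, in the units of the state.
- env.read_state(): the state, without advancing time (a new reading comes with each control period).
- env.grab_frame(name): name is "scene" or "top" or "wrist"; returns a dict with "frame" (400x640x3 uint8, red, green, blue), "fov_y" (degrees; the focal length in pixels is half the picture's height over the tangent of half this angle, whatever the lens; pixels are square), "cx", "cy" (the principal point, pixels), "dist_coeffs" ([k1, k2, p1, p2, k3] as OpenCV has them; the pictures are not rectified), "xyz" and "rotation" of the camera in the world; the wrist camera has in their place "mount" (4x4, takes a point from camera to tool coordinates, whose origin is the TCP and whose axes are the flange's). Camera axes: x right, y down, z forward; pixel columns grow to the right and rows downward; lengths in m; the calibration is good to about 2 mm. A picture is of the moment at which its call begins: read the wrist's pose just before it. There is no depth.
- env.sign_off(): hands the job in; it is judged then, once.
The state is a dict: "time": time; "q": joint angles; "qvel": joint speeds; "tau": joint torques, N m; "position": TCP position; "eef_rot": TCP orientation; "wrist_force": force on the tool from outside, world axes, zero at the start; "wrist_torque": the same for the moment, N m; "opening": finger opening in m; "finger_force": force on a finger pad.
Only numpy, scipy, OpenCV 4.12 (cv2) and the standard library are available. Lean on these libraries where they do the work, as an engineer would, in place of code of your own. Each camera call takes 0.05 s, during which the arm holds its last target. There are 200 camera calls.

## Working session

There is one attempt and no reset: what is moved stays moved. The work goes in short steps, Python scripts to look and compute and a shell command to move; the robot and the scene stay as the last step left them, time stands still between calls to the robot, and variables do not carry over. Pictures are saved under pics/ and viewed, at most 10 in all, crops included, and the job is handed in when it is done.

```bash
ls; mkdir -p pics; cat > h.py <<'E'
import numpy as np, cv2, json
from cell import env
from scipy.spatial.transform import Rotation as R
def grab(name):
    s=env.read_state(); f=env.grab_frame(name)
    h=f["frame"].shape[0]; fl=h/2/np.tan(np.radians(f["fov_y"])/2)
    K=np.array([[fl,0,f["cx"]],[0,fl,f["cy"]],[0,0,1]]); d=np.array(f["dist_coeffs"],float)
    if "mount" in f:
        T=np.eye(4); T[:3,:3]=R.from_quat(s["eef_rot"]).as_matrix(); T[:3,3]=s["position"]; T=T@np.array(f["mount"])
        Rm,t=T[:3,:3],T[:3,3]
    else:
        r=np.array(f["rotation"],float); Rm=r if r.shape==(3,3) else R.from_quat(r).as_matrix(); t=np.array(f["xyz"])
    return dict(img=f["frame"],K=K,d=d,R=Rm,t=t)
def cast(c,px,z):
    p=cv2.undistortPoints(np.array(px,float).reshape(-1,1,2),c["K"],c["d"]).reshape(-1,2)
    r=np.c_[p,np.ones(len(p))]@c["R"].T
    return c["t"]+r*((z-c["t"][2])/r[:,2])[:,None]
def proj(c,P):
    P=np.array(P,float).reshape(-1,3); rv,_=cv2.Rodrigues(c["R"].T); 
    return cv2.projectPoints(P,rv,-c["R"].T@c["t"],c["K"],c["d"])[0].reshape(-1,2)
def save(c,n): cv2.imwrite(f"pics/{n}.png",c["img"][:,:,::-1])
E
python3 - <<'E'
from h import *
for n in("scene","top"):
    c=grab(n); save(c,n); print(n,c["t"],c["R"].round(3).tolist(),c["K"][0,0],c["d"]); np.savez(n,**c)
s=env.read_state(); print({k:np.round(v,3).tolist() for k,v in s.items()})
E
```

```text
pics
scene [1.15608633 0.38227298 1.15294042] [[-0.557, 0.696, -0.453], [0.831, 0.458, -0.317], [-0.013, -0.553, -0.833]] 479.6541124909402 [0.00574357 0.         0.         0.         0.        ]
top [ 0.51262312 -0.0106598   1.37676357] [[0.0, -0.999, 0.055], [-1.0, -0.001, -0.004], [0.004, -0.055, -0.998]] 430.00031436936524 [0.01450989 0.         0.         0.         0.        ]
{'time': 0.1, 'q': [1.219, 0.351, 1.652, -0.0, 1.139, -0.085], 'qvel': [0.001, 0.0, -0.003, -0.0, 0.001, -0.001], 'tau': [0.002, -50.684, -29.188, 0.0, 0.003, -0.0], 'position': [0.145, 0.53, 0.231], 'eef_rot': [0.133, 0.991, -0.001, -0.0], 'wrist_force': [0.036, -0.568, 0.597], 'wrist_torque': [0.012, 0.018, -0.005], 'finger_force': 0.0, 'opening': 0.085}
```

View pics/top.png

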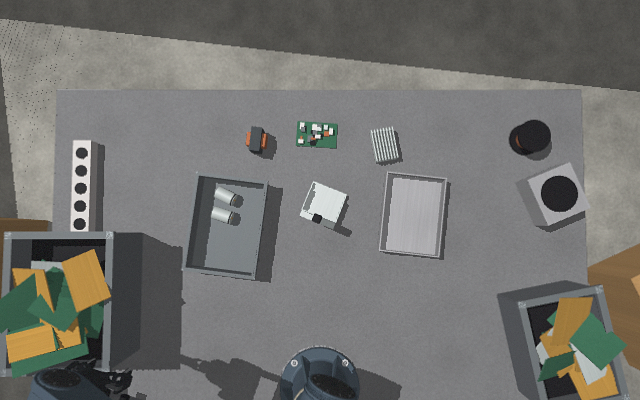

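View pics/scene.png

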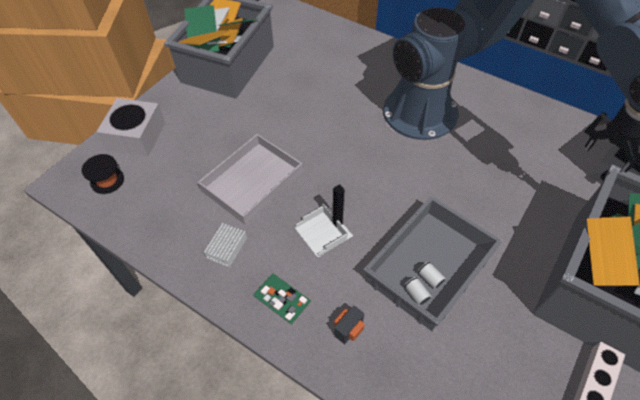

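The top view shows the tote (about 185–270, 170–283), with cans at (228,195) and (225,215). The scoop is at (325,205) with its handle at (317,218) and its lip pointing up the image (+x). The tray is at (413,215), and the bystanders lie along the row y≈140. I'll enlarge the middle strip.

```bash
python3 - <<'E'
from h import *
im=cv2.imread("pics/top.png")[162:290,178:456]
cv2.imwrite("pics/topc.png",cv2.resize(im,None,fx=2.8,fy=2.8,interpolation=cv2.INTER_CUBIC))
c=np.load("top.npz")
print(cast(c,[[317,218]],.168),cast(c,[[322,184],[349,194]],.03))
E
```

```text
[[0.52357287 0.00516897 0.168     ]] [[ 0.63156283 -0.0085806   0.03      ]
 [ 0.60013925 -0.0933601   0.03      ]]
```

View pics/topc.png

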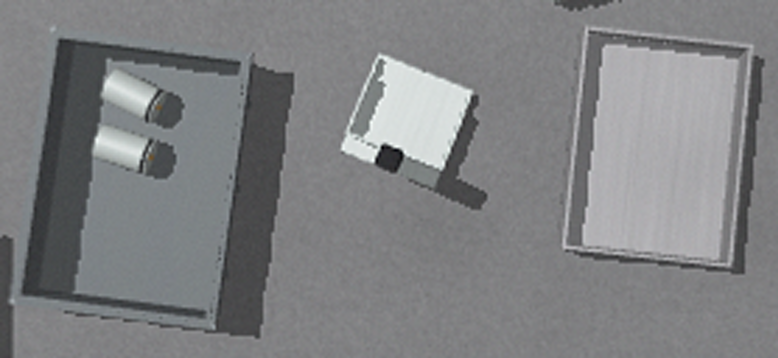

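The crop is clear: the scoop lip runs from (379,53) to (476,92), and the handle top is at (389,157). The tote rim corners are (53,30), (253,55), (215,330) and (12,303). The can bodies are centred near (130,95) and (120,150).

```bash
python3 - <<'E'
from h import *
c=np.load("top.npz")
def w(p,z): return cast(c,np.array(p,float)/2.8+[178-.32,162-.32],z)[:,:2]
t=w([[53,30],[253,55],[215,330],[12,303]],.07)
print("tote",t.round(3).tolist(),"sides",np.linalg.norm(t-np.roll(t,-1,0),axis=1)); ct=t.mean(0)
ax=(t[0]-t[3])+(t[1]-t[2]); ay=np.degrees(np.arctan2(ax[1],ax[0])); print(ct,ay)
r=w([[585,27],[752,45],[733,270],[564,248]],.044); print("tray",r.mean(0),np.linalg.norm(r-np.roll(r,-1,0),axis=1),r.round(3).tolist())
l=w([[379,53],[476,92]],0.002);h=w([[389,157]],.168)[0];m=l.mean(0);print("lip",l,np.linalg.norm(l[0]-l[1]),"handle",h,"lip-handle",np.linalg.norm(m-h))
d=m-h;print("scoop yaw from lip-handle",np.degrees(np.arctan2(d[1],d[0])),"from lip",np.degrees(np.arctan2(*(l[0]-l[1])[::-1]))-90)
a=np.radians(ay);M=np.array([[np.cos(a),np.sin(a)],[-np.sin(a),np.cos(a)]])
for n,p in(("can2",[[110,80],[160,105]]),("can1",[[97,142],[148,160]])):
    q=w(p,.027);print(n,q.round(3).tolist(),"in tote",((q-ct)@M.T).round(3).tolist())
s=env.read_state();print(np.degrees(R.from_quat(s["eef_rot"]).as_euler("ZYX")),R.from_quat(s["eef_rot"]).as_matrix().round(3))
E
```

```text
tote [[0.663, 0.373], [0.636, 0.156], [0.34, 0.194], [0.369, 0.412]] sides [0.21913188 0.29902459 0.21974841 0.29712142]
[0.50180367 0.28384757] -7.4407741979847986
tray [ 0.53681217 -0.29016645] [0.18651011 0.24978957 0.18724177 0.245929  ] [[0.67, -0.21], [0.65, -0.395], [0.402, -0.371], [0.425, -0.185]]
lip [[ 0.64492835  0.02023011]
 [ 0.60023099 -0.09084487]] 0.119730972883607 handle [0.52426957 0.00626906] lip-handle 0.10674022679349898
scoop yaw from lip-handle -22.924048193747993 from lip -21.920202150569366
can2 [[0.612, 0.321], [0.584, 0.265]] in tote [[0.104, 0.051], [0.084, -0.008]]
can1 [[0.542, 0.335], [0.522, 0.278]] in tote [[0.034, 0.056], [0.021, -0.004]]
[ 1.64713145e+02 -4.81413627e-03 -1.79937553e+02] [[-0.965  0.264 -0.   ]
 [ 0.264  0.965 -0.001]
 [ 0.    -0.001 -1.   ]]
```

```bash
python3 -m creep '[[[0,0,0.187,-0.055,-0.045,0,-1],[0,0,0.374,-0.11,-0.09,0,-1],[0,0,0.55,-0.16,-0.13,0,-1],[0,0,0.72,-0.21,-0.17,0,-1],[0,0,0.9,-0.26,-0.21,0,-1],[0,0,1.08,-0.31,-0.25,0,-1],[0,0,1.26,-0.36,-0.29,0,-1],[0,0,1.44,-0.41,-0.33,0,-1]]]' 60
python3 - <<'E'
from h import *
s=env.read_state();P=np.array(s["position"]);M=R.from_quat(s["eef_rot"]).as_matrix()
y=np.radians(-22.5);cy,sy=np.cos(y),np.sin(y)
T=np.array([[-sy,cy,0],[cy,sy,0],[0,0,-1]]).T
print(P,"rot",R.from_matrix(M.T@T).as_rotvec(),"shift",M.T@(np.array([.524,.006,.23])-P))
E
```

```text
time: 1.1
position: [0.4388, 0.1235, 0.2313]
eef_rot: [0.756, 0.655, 0.0, -0.0]
wrist_force: [1.0, 1.0, -0.5]
opening: 0.0856
finger_force: 0.0
[0.43881363 0.12345989 0.23131488] rot [ 7.48786766e-05 -1.54883402e-04  2.50558752e-01] shift [-0.10420782  0.10096677  0.00130931]
```

```bash
cat > goto.py <<'E'
# prints the tool-axes turn/shift to a target: scoop yaw (deg), pitch (deg, lip up +), TCP xyz
import sys
from h import *
def info(yaw,pitch,x):
    s=env.read_state();P=np.array(s["position"]);M=R.from_quat(s["eef_rot"]).as_matrix()
    S=R.from_euler("ZY",[yaw,-pitch],degrees=True).as_matrix()
    T=np.c_[S[:,1],S[:,0],-S[:,2]]
    print("t",round(s["time"],2),"rot",R.from_matrix(M.T@T).as_rotvec().round(4),"shift",(M.T@(np.array(x)-P)).round(4))
if __name__=="__main__":
    a=[float(v) for v in sys.argv[1:]]; info(a[0],a[1],a[2:5])
E
python3 -m creep '[[[0,0,0.125,-0.05,0.05,0,-1],[0,0,0.25,-0.08,0.08,0,-1],[0,0,0.25,-0.104,0.101,0,-1],[0,0,0.25,-0.104,0.101,0,-1]]]'
python3 - <<'E'
from h import *
c=grab("wrist");save(c,"w1");c2=grab("top");save(c2,"top2")
print(env.read_state()["position"],c["t"],c["R"].round(3).tolist(),proj(c,[[.524,.006,.168],[.645,.02,0],[.6,-.091,0]]))
np.savez("w1",**c)
E
```

```text
time: 1.6
position: [0.5244, 0.0072, 0.2307]
eef_rot: [0.83, 0.557, -0.0, -0.0]
wrist_force: [-0.5, -0.5, 0.4]
opening: 0.0855
finger_force: 0.0
[0.52345718 0.00895845 0.23094089] [0.55480994 0.08488093 0.37265942] [[0.925, -0.36, -0.123], [-0.38, -0.876, -0.297], [-0.001, 0.321, -0.947]] [[324.29513271 221.72931594]
 [426.65670612 106.45186518]
 [417.19372741 214.67256696]]
```

View pics/w1.png

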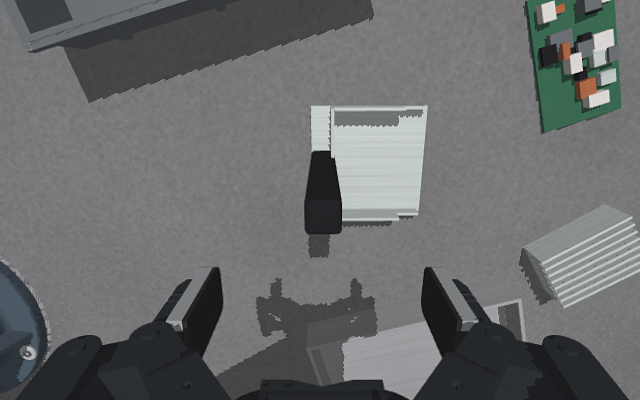

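The wrist view shows the handle's top face at (305–341, 200–233), so its centre is near (323,217), with its sides square to the picture. The lip ends are at (428,106) and (418,215).

```bash
python3 - <<'E'
from h import *
c=np.load("w1.npz")
h=cast(c,[[323,217]],.168)[0];l=cast(c,[[428,106],[418,215]],.002)
print(h,l,np.linalg.norm(l[0]-l[1]))
d=l[0]-l[1];print("yaw lip",np.degrees(np.arctan2(d[1],d[0]))-90)
d=l.mean(0)-h;print("yaw lh",np.degrees(np.arctan2(d[1],d[0])),np.hypot(*d[:2]))
from goto import info
info(-22.5,0,[h[0],h[1],.116])
E
```

```text
[0.52445968 0.00927458 0.168     ] [[ 0.64592807  0.02025873  0.002     ]
 [ 0.60048661 -0.09078692  0.002     ]] 0.11998360092146444
yaw lip -22.25507674667459
yaw lh -24.277052875272684 0.10832725239987727
t 1.7 rot [-0.001   0.0002  0.0064] shift [0.0007 0.0009 0.1149]
```

```bash
python3 -m creep '[[[0,0,0,0.001,0.001,0.05,-1],[0,0,0,0.001,0.001,0.09,-1],[0,0,0,0.001,0.001,0.112,-1],[0,0,0,0.001,0.001,0.114,-1],[0,0,0,0.001,0.001,0.114,1],[0,0,0,0.001,0.001,0.114,1],[0,0,0,0.001,0.001,0.114,1],[0,0,0,0.001,0.001,0.114,1]]]' 100
python3 -m creep '[[[0,0,0,0,0,0,1],[0,0,0,0,0,0,1]]]'
python3 goto.py -22.5 0 .52 .009 .24
```

```text
time: 2.7
position: [0.5258, 0.0092, 0.1181]
eef_rot: [0.83, 0.558, 0.001, 0.001]
wrist_force: [0.5, 1.2, 5.6]
opening: 0.0226
finger_force: 98.8
time: 2.95
position: [0.5259, 0.0091, 0.1181]
eef_rot: [0.83, 0.558, 0.001, 0.001]
wrist_force: [0.6, 0.9, 6.7]
opening: 0.0229
finger_force: 98.9
t 2.95 rot [ 0.0016 -0.0005  0.0066] shift [-0.0023 -0.0052 -0.1219]
```

```bash
python3 -m creep '[[[0,0,0,0,0,-0.03,1],[0,0,0,0,0,-0.07,1],[0,0,0,0,0,-0.11,1],[0,0,0,0,0,-0.122,1],[0,0,0,0,0,-0.122,1]]]'
python3 goto.py -7.4 0 .393 .330 .24
```

```text
time: 3.58
position: [0.5251, 0.0092, 0.2388]
eef_rot: [0.83, 0.558, -0.0, -0.0]
wrist_force: [0.6, -0.0, -2.8]
opening: 0.0228
finger_force: 98.7
t 3.58 rot [-2.000e-04  0.000e+00 -2.569e-01] shift [ 0.2474 -0.2431 -0.0011]
```

```bash
python3 -m creep '[[[0,0,-0.03,0.025,-0.025,0,1],[0,0,-0.07,0.06,-0.06,0,1],[0,0,-0.11,0.1,-0.1,0,1],[0,0,-0.15,0.14,-0.14,0,1],[0,0,-0.19,0.18,-0.18,0,1],[0,0,-0.23,0.22,-0.22,0,1],[0,0,-0.257,0.247,-0.243,0,1],[0,0,-0.257,0.247,-0.243,0,1]]]'
python3 goto.py -7.4 0 .393 .330 .24
python3 - <<'E'
from h import *
c=grab("wrist");save(c,"w2");np.savez("w2",**c)
c=grab("scene");cv2.imwrite("pics/s2.png",cv2.resize(c["img"][130:370,330:570,::-1],None,fx=2.4,fy=2.4));np.savez("s2",**c)
E
```

```text
time: 4.58
position: [0.3916, 0.3309, 0.2372]
eef_rot: [0.75, 0.661, -0.002, -0.0]
wrist_force: [0.2, -0.5, -1.4]
opening: 0.0229
finger_force: 99.0
t 4.58 rot [-0.0026  0.002   0.0034] shift [-0.0007  0.0015 -0.0028]
```

View pics/w2.png

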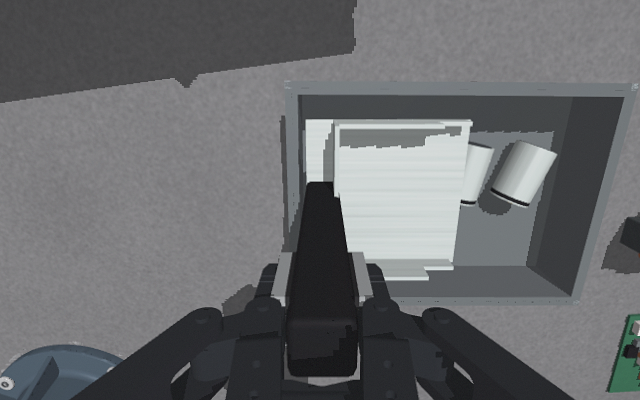

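View pics/s2.png

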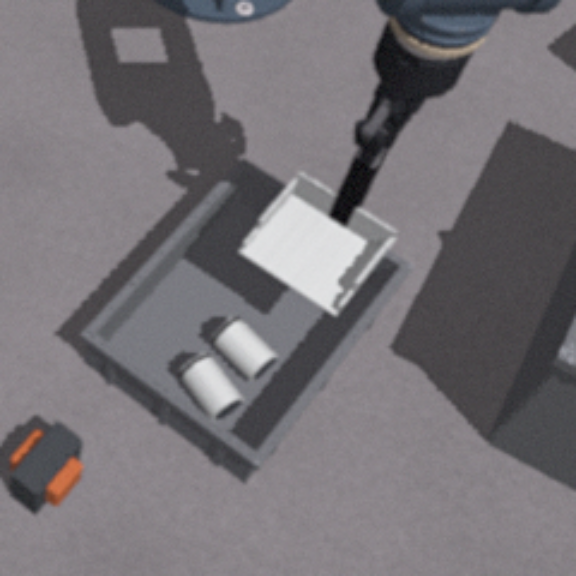

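The wrist view shows the rim's outer corners at (286,83), (637,84) and (580,302). The scoop hangs level with its lip at column 470 (top) to 452 (bottom), and both cans are ahead of it, within its width (rows 140–208).

```bash
python3 - <<'E'
from h import *
c=np.load("w2.npz");c=dict(c)
# TCP pose noise: settle; use as is
q=cast(c,[[286,82],[637,84],[580,302]],.07)[:,:2]
print(q.round(4).tolist(),np.linalg.norm(q[0]-q[1]),np.linalg.norm(q[1]-q[2]))
ct=(q[0]+q[2])/2;d=q[1]-q[0];e=q[1]-q[2];print("ctr",ct,"yaw",np.degrees(np.arctan2(d[1],d[0])),np.degrees(np.arctan2(e[1],e[0]))-90)
u=d/np.linalg.norm(d);v=np.array([-u[1],u[0]]);cor=q[1]-.005*u-.005*v;print("corner0",cor)
M=np.array([u,v])
s=np.load("s2.npz")
def w(p,z): return cast(s,np.array(p,float)/2.4+[330-.3,130-.3],z)[:,:2]
r=w([[250,475],[62,335]],.07);
print("scene rim far corners",r.round(4).tolist())
print("scene top far corners rim", w([[248,467],[85,330]],.07).round(4).tolist())
# cans in scene & wrist : axis-line ends at z=.025
k=cast(c,[[538,146],[510,200]],.025)[:,:2];print("can2 in tote rel corner",((k-cor)@M.T).round(3).tolist())
k=w([[247,318],[245,375]],.025)
for n,p in(("can1",[[228,328],[262,368]]),("can2",[[192,365],[228,408]])):print(n,((w(p,.03)-cor)@M.T).round(3).tolist())
st=env.read_state();print(st["position"])
l=cast(c,[[471,122],[452,268]],.12)[:,:2];print("lip rel corner",((l-cor)@M.T).round(4).tolist(),np.linalg.norm(l[0]-l[1]))
t=np.array(st["position"])[:2];print("tcp rel corner",(t-cor)@M.T)
np.savez("tote",cor=cor,M=M)
E
```

```text
[[0.3706, 0.4162], [0.6652, 0.3781], [0.6403, 0.1629]] 0.29703155265057984 0.2166564103001674
ctr [0.50543516 0.28953806] yaw -7.358201527870435 -6.600187942477504
corner0 [0.65957999 0.37380911]
scene rim far corners [[0.682, 0.3728], [0.6529, 0.1415]]
scene top far corners rim [[0.6757, 0.3676], [0.6346, 0.1585]]
can2 in tote rel corner [[-0.042, -0.056], [-0.06, -0.115]]
can1 [[-0.119, -0.111], [-0.103, -0.057]]
can2 [[-0.057, -0.115], [-0.041, -0.058]]
[0.39254494 0.32909455 0.237679  ]
lip rel corner [[-0.1533, -0.022], [-0.1527, -0.1423]] 0.12029909547821721
tcp rel corner [-0.25910929 -0.07854607]
```

```bash
python3 -m creep '[[[0,0,0.003,0.002,0.005,0.01,1],[0,0,0.003,0.002,0.005,0.04,1],[0,0,0.003,0.002,0.005,0.07,1],[0,0,0.003,0.002,0.005,0.095,1],[0,0,0.003,0.002,0.005,0.106,1],[0,0,0.003,0.002,0.005,0.106,1]]]'
for i in 1; do python3 -m creep '[[[0,0,0,0,0,0.004,1],[0,0,0,0,0,0.006,1],[0,0,0,0,0,0.008,1],[0,0,0,0,0,0.008,1]]]'; done
python3 -m creep '[[[0,0,0,0,0,0.001,1],[0,0,0,0,0,0.001,1]]]'; python3 goto.py -7.4 0 .393 .330 .123
python3 - <<'E'
from h import *
c=grab("wrist");cv2.imwrite("pics/w3.png",c["img"][40:330,240:,::-1]);np.savez("w3",**c)
E
```

```text
time: 5.42
position: [0.3985, 0.3303, 0.1327]
eef_rot: [0.753, 0.659, -0.001, -0.0]
wrist_force: [0.6, -0.3, -0.7]
opening: 0.0229
finger_force: 98.8
time: 5.92
position: [0.3983, 0.3309, 0.1253]
eef_rot: [0.752, 0.659, 0.0, 0.0]
wrist_force: [0.6, -0.1, -2.2]
opening: 0.023
finger_force: 98.8
time: 6.18
position: [0.3983, 0.3309, 0.1243]
eef_rot: [0.752, 0.659, -0.0, 0.0]
wrist_force: [0.4, 0.2, -2.3]
opening: 0.0227
finger_force: 98.8
t 6.17 rot [-0.      0.     -0.0028] shift [-0.0016 -0.0052  0.0013]
```

View pics/w3.png

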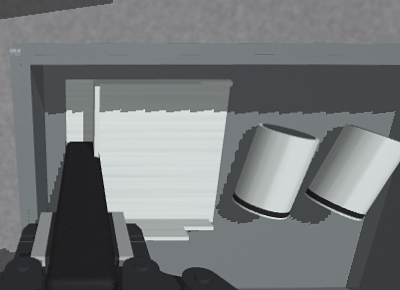

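The scoop is inside the tote with its lip at crop columns 213–231. The cans stand clear ahead at columns 235–400, between the cheeks. The force is still just the scoop's weight, so I'll lower until it touches.

```bash
for i in 1; do python3 -m creep '[[[0,0,0,0,0,0.001,1],[0,0,0,0,0,0.001,1]]]'|grep -E "pos|wrist"; python3 -m creep '[[[0,0,0,0,0,0.001,1],[0,0,0,0,0,0.001,1]]]'|grep -E "pos|wrist";python3 -m creep '[[[0,0,0,0,0,0.001,1],[0,0,0,0,0,0.001,1]]]'|grep -E "pos|wrist"; done; python3 -c "
from h import *
s=env.read_state();print(s['wrist_force'],s['wrist_torque'])"
```

```text
position: [0.3983, 0.3308, 0.1232]
wrist_force: [-0.4, 0.2, -1.0]
position: [0.3986, 0.331, 0.1231]
wrist_force: [-1.9, -2.0, 7.7]
position: [0.3988, 0.3312, 0.123]
wrist_force: [-3.7, -4.0, 19.3]
[-3.73662147 -4.00167252 19.34033621] [-0.6023776   1.19643716  0.05442851]
```

```bash
cat > f.py <<'E'
from h import *
s=env.read_state();M=R.from_quat(s['eef_rot']).as_matrix();print(round(s["time"],2),np.round(s["position"],4),"F tool",(M.T@s['wrist_force']).round(1),"T tool",(M.T@s['wrist_torque']).round(2))
E
python3 f.py
python3 -m creep '[[[0.01,0,0,0,0.001,-0.001,1],[0.01,0,0,0,0.001,-0.001,1]]]' >/dev/null; python3 f.py
python3 -m creep '[[[0.01,0,0,0,0.001,0,1],[0.01,0,0,0,0.001,0,1]]]' >/dev/null; python3 f.py
python3 -m creep '[[[0.01,0,0,0,0.001,0,1],[0.01,0,0,0,0.001,0,1]]]' >/dev/null; python3 f.py
```

```text
6.97 [0.3988 0.3312 0.123 ] F tool [ -4.4  -3.2 -19.3] T tool [ 1.11 -0.75 -0.05]
7.22 [0.4    0.3312 0.1235] F tool [ -1.4  -4.4 -10.5] T tool [-0.12 -0.23  0.11]
7.47 [0.4013 0.3314 0.1242] F tool [ -1.1  -5.9 -15.9] T tool [-0.32 -0.48  0.16]
7.72 [0.4026 0.3315 0.1249] F tool [ -2.4  -9.3 -23.3] T tool [-0.38 -0.68  0.15]
```

```bash
cat > mv.py <<'E'
# tool-axes shift for d metres along yaw (deg), dy sideways, dz up
import sys
from h import *
d,dy,dz,yaw=[float(v) for v in sys.argv[1:5]]
a=np.radians(yaw);M=R.from_quat(env.read_state()['eef_rot']).as_matrix()
print("shift",(M.T@[d*np.cos(a)-dy*np.sin(a),d*np.sin(a)+dy*np.cos(a),dz]).round(4),"scoop ypr",R.from_matrix(np.c_[M[:,1],M[:,0],-M[:,2]]).as_euler("ZYX",degrees=True).round(2))
E
python3 mv.py .1 0 0 -7.2;python3 mv.py 0 0 .001 -7.2
```

```text
shift [ 0.0006  0.1    -0.0026] scoop ypr [-7.54  1.51  0.18]
shift [ 0.    -0.    -0.001] scoop ypr [-7.54  1.51  0.18]
```

```bash
python3 -m creep '[[[0,0,0,0,0.006,-0.0010,1],[0,0,0,0,0.014,-0.0012,1],[0,0,0,0,0.022,-0.0014,1],[0,0,0,0,0.03,-0.0016,1],[0,0,0,0,0.038,-0.0018,1],[0,0,0,0,0.046,-0.002,1],[0,0,0,0,0.053,-0.0022,1],[0,0,0,0,0.06,-0.0024,1]]]' >/dev/null; python3 f.py
python3 -m creep '[[[0,0,0,0,0.006,-0.0001,1],[0,0,0,0,0.012,-0.0003,1],[0,0,0,0,0.018,-0.0005,1],[0,0,0,0,0.022,-0.0006,1]]]' >/dev/null; python3 f.py; python3 mv.py .1 0 0 -7.2
python3 - <<'E'
from h import *
c=grab("wrist");cv2.imwrite("pics/w4.png",c["img"][40:330,240:,::-1]);np.savez("w4",**c)
E
```

```text
8.72 [0.4621 0.3236 0.1252] F tool [ -0.3  -7.6 -18.3] T tool [ 0.12 -0.26 -0.  ]
9.22 [0.4839 0.3207 0.1252] F tool [ -0.   -7.2 -17.5] T tool [-0.02 -0.26  0.1 ]
shift [ 0.0006  0.1    -0.0027] scoop ypr [-7.53  1.52  0.16]
```

View pics/w4.png

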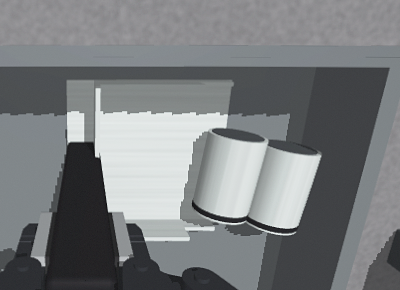

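Both cans are now touching each other ahead of the lip, near the far wall. Can1's banded end is at crop (219,215), close to the right cheek line, so I'll check the lateral margin.

```bash
python3 - <<'E'
from h import *
c=dict(np.load("w4.npz"));o=np.array([240,40])
s=env.read_state();P=np.array(s["position"]);M=R.from_quat(s["eef_rot"]).as_matrix();S=np.c_[M[:,1],M[:,0],-M[:,2]]
org=P-S@np.array([-.058,0,.118])
def sc(p,z): return ((cast(c,np.array(p)+o,z)-org)@S).round(3)
print("lip ends",sc([[233,82],[214,230]],.006).tolist())
print("can1 ends silhouette L",sc([[209,130],[193,206]],.025).tolist())
print("can1 mid band end top, far end top",sc([[218,218],[240,131]],.045).tolist())
print("can2 band end mid / far",sc([[270,233],[298,141]],.045).tolist())
print("can2 R silhouette",sc([[321,154],[297,228]],.025).tolist())
w=cast(c,np.array([[390,68],[336,285]])+o,.07);print("far wall inner rim",((w-org)@S).round(3).tolist())
w=cast(c,np.array([[5,66],[390,68]])+o,.07);print("+y wall inner rim",((w-org)@S).round(3).tolist())
E
```

```text
lip ends [[0.05, 0.055, 0.001], [0.051, -0.067, 0.002]]
can1 ends silhouette L [[0.03, 0.024, 0.02], [0.025, -0.035, 0.02]]
can1 mid band end top, far end top [[0.036, -0.035, 0.04], [0.043, 0.028, 0.04]]
can2 band end mid / far [[0.074, -0.046, 0.041], [0.081, 0.022, 0.041]]
can2 R silhouette [[0.112, 0.007, 0.022], [0.106, -0.053, 0.022]]
far wall inner rim [[0.107, 0.07, 0.067], [0.11, -0.071, 0.067]]
+y wall inner rim [[-0.102, 0.07, 0.061], [0.107, 0.07, 0.067]]
```

```bash
python3 -m creep '[[[0,0,0,-0.001,0.006,-0.0002,1],[0,0,0,-0.002,0.012,-0.0003,1],[0,0,0,-0.003,0.018,-0.0005,1],[0,0,0,-0.004,0.024,-0.0006,1],[0,0,0,-0.004,0.03,-0.0008,1],[0,0,0,-0.004,0.034,-0.0009,1],[0,0,0,-0.004,0.038,-0.001,1],[0,0,0,-0.004,0.042,-0.0011,1]]]' >/dev/null; python3 f.py
python3 -m creep '[[[0,0,0,0,0.003,-0.0001,1],[0,0,0,0,0.006,-0.0002,1],[0,0,0,0,0.008,-0.0002,1],[0,0,0,0,0.008,-0.0002,1]]]' >/dev/null; python3 f.py; python3 mv.py .1 0 0 -7.2
python3 - <<'E'
from h import *
c=grab("wrist");cv2.imwrite("pics/w5.png",c["img"][40:330,240:,::-1]);np.savez("w5",**c)
E
```

```text
10.28 [0.5248 0.3112 0.1252] F tool [  1.2  -8.2 -17.4] T tool [ 0.12 -0.22  0.02]
10.78 [0.5329 0.3101 0.1252] F tool [  0.5  -5.5 -16.8] T tool [-0.18 -0.2  -0.04]
shift [ 0.0006  0.1    -0.0026] scoop ypr [-7.53  1.5   0.15]
```

View pics/w5.png

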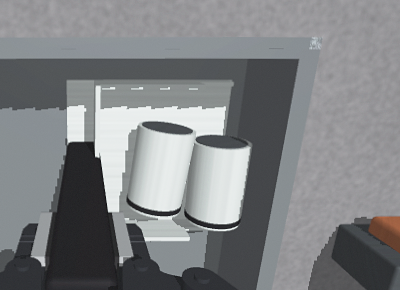

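Both cans are now on the pan, can1 at crop (160,170) and can2 at (217,180), and the lip is a few mm short of the far wall. I'll creep forward until it touches.

```bash
for i in 1; do python3 -m creep '[[[0,0,0,0,0.0015,0,1],[0,0,0,0,0.003,-0.0001,1]]]' >/dev/null; python3 f.py
python3 -m creep '[[[0,0,0,0,0.001,0,1],[0,0,0,0,0.002,-0.0001,1]]]' >/dev/null; python3 f.py; done
python3 - <<'E'
from h import *
c=dict(np.load("w5.npz"));o=np.array([240,40])
P=np.array([.5329,.3101,.1252]);S=R.from_euler("ZYX",[-7.53,1.5,.15],degrees=True).as_matrix()
org=P-S@np.array([-.058,0,.118])
f=lambda p,z:((cast(c,np.array(p)+o,z)-org)@S).round(3).tolist()
print("lip",f([[233,82]],.006),"rim inner far wall",f([[299,60],[262,238]],.07),"+y",f([[5,59]],.07))
print("can2 R sil",f([[251,150],[241,222]],.027),"band ends top",f([[155,215],[213,230]],.047),"far ends top",f([[167,122],[222,135]],.047))
E
```

```text
11.07 [0.5357 0.3097 0.1252] F tool [  1.3  -7.7 -17. ] T tool [ 0.1  -0.21  0.01]
11.32 [0.5377 0.3095 0.1252] F tool [  0.3  -8.2 -16.4] T tool [ 0.06 -0.21 -0.06]
lip [[0.051, 0.055, 0.001]] rim inner far wall [[0.058, 0.074, 0.066], [0.055, -0.035, 0.066]] +y [[-0.101, 0.074, 0.061]]
can2 R sil [[0.061, 0.01, 0.023], [0.062, -0.048, 0.023]] band ends top [[-0.008, -0.032, 0.041], [0.033, -0.043, 0.042]] far ends top [[-0.005, 0.034, 0.041], [0.031, 0.026, 0.042]]
```

```bash
python3 -m creep '[[[0,0,0,0,0.0015,-0.0001,1],[0,0,0,0,0.0015,-0.0001,1]]]' >/dev/null; python3 f.py
python3 -m creep '[[[-0.034,0,0,0,-0.004,-0.0005,1],[-0.068,0,0,0,-0.008,-0.001,1],[-0.102,0,0,0,-0.012,-0.0013,1],[-0.136,0,0,0,-0.016,-0.0015,1],[-0.17,0,0,0,-0.020,-0.0017,1],[-0.204,0,0,0,-0.0243,-0.0019,1],[-0.238,0,0,0,-0.028,-0.002,1],[-0.27,0,0,0,-0.032,-0.002,1]]]' >/dev/null; python3 f.py
python3 -m creep '[[[0,0,0,0,0,0,1],[0,0,0,0,0,0,1]]]'; python3 mv.py 0 0 .06 -7.2;  python3 mv.py -.01 0 .12 -7.2
python3 - <<'E'
from h import *
c=grab("wrist");cv2.imwrite("pics/w6.png",c["img"][40:330,240:,::-1]);np.savez("w6",**c)
E
```

```text
11.57 [0.5393 0.3093 0.1252] F tool [  0.8  -6.2 -14.6] T tool [-0.04 -0.21  0.02]
12.57 [0.506  0.3123 0.1252] F tool [-0.6 -0.9  3.4] T tool [ 0.48 -0.03  0.04]
time: 12.82
position: [0.5066, 0.3124, 0.1255]
eef_rot: [0.747, 0.654, 0.079, 0.09]
wrist_force: [1.3, 0.1, -4.0]
opening: 0.0229
finger_force: 98.8
shift [-0.      0.0142 -0.0583] scoop ypr [-7.57e+00 -1.37e+01 -1.00e-02]
shift [-1.00e-04  1.87e-02 -1.19e-01] scoop ypr [-7.57e+00 -1.37e+01 -1.00e-02]
```

Force rose by about 1.8 N, which matches two 90 g cans. Now the lift.

```bash
python3 -m creep '[[[0,0,0,0,0.001,-0.005,1],[0,0,0,0,0.002,-0.015,1],[0,0,0,0,0.004,-0.03,1],[0,0,0,0,0.007,-0.047,1],[0,0,0,0,0.01,-0.064,1],[0,0,0,0,0.013,-0.081,1],[0,0,0,0,0.016,-0.098,1],[0,0,0,0,0.0187,-0.115,1]]]' >/dev/null
python3 -m creep '[[[0,0,0,0,0.002,-0.012,1],[0,0,0,0,0.004,-0.02,1],[0,0,0,0,0.005,-0.024,1],[0,0,0,0,0.005,-0.024,1]]]'; python3 f.py
python3 - <<'E'
from h import *
c=grab("wrist");save(c,"w7");np.savez("w7",**c)
c=grab("scene");save(c,"s7")
E
```

```text
time: 14.38
position: [0.4966, 0.3138, 0.2662]
eef_rot: [0.747, 0.654, 0.079, 0.09]
wrist_force: [-0.3, 0.6, -3.9]
opening: 0.0227
finger_force: 98.8
14.38 [0.4966 0.3138 0.2662] F tool [ 0.6 -1.3  3.7] T tool [ 0.5   0.02 -0.01]
```

View pics/w7.png

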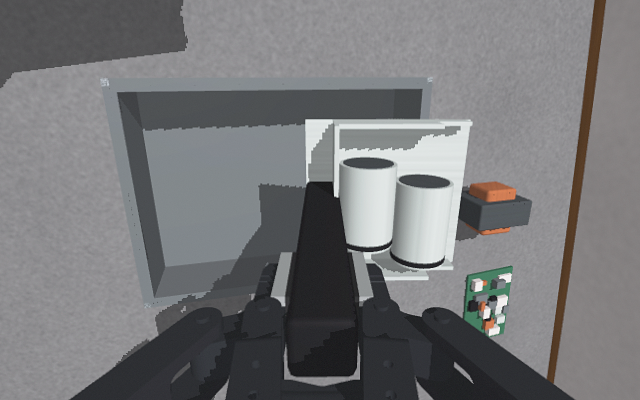

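The picture shows both cans lying against the scoop's back wall, at (368,205) and (424,220), with the scoop clear above the tote. Next I'll work out the carry to the tray.

```bash
python3 goto.py -5.7 13.7 .4166 -.278 .27
```

```text
t 14.47 rot [ 0.0002  0.0083 -0.0315] shift [-5.97e-01 -3.00e-04 -4.10e-03]
```

```bash
python3 -m creep '[[[0,0,0,-0.005,0,0,1],[0,0.001,-0.004,-0.015,0,0,1],[0,0.002,-0.008,-0.03,0,0,1],[0,0.003,-0.012,-0.05,0,0,1],[0,0.004,-0.016,-0.075,0,0,1],[0,0.006,-0.022,-0.1,0,0,1],[0,0.007,-0.028,-0.13,0,0,1],[0,0.008,-0.0315,-0.16,0,0,1]]]' >/dev/null
python3 -m creep '[[[0,0,0,-0.03,0,0,1],[0,0,0,-0.06,0,0,1],[0,0,0,-0.09,0,0,1],[0,0,0,-0.12,0,0,1],[0,0,0,-0.15,0,0,1],[0,0,0,-0.18,0,0,1],[0,0,0,-0.205,0,0,1],[0,0,0,-0.225,0,0,1]]]' >/dev/null
python3 -m creep '[[[0,0,0,-0.01,0,0,1],[0,0,0,-0.01,0,0,1]]]' >/dev/null; python3 f.py; python3 goto.py -5.7 13.7 .4166 -.278 .27
```

```text
16.73 [ 0.4518 -0.0791  0.2663] F tool [-0.  -1.3  3.7] T tool [ 0.47 -0.02  0.03]
t 16.73 rot [ 0.0009  0.0001 -0.0012] shift [-0.2014 -0.0137 -0.0072]
```

```bash
python3 -m creep '[[[0,0,0,-0.01,-0.001,0,1],[0,0,0,-0.03,-0.003,0,1],[0,0,0,-0.06,-0.005,0,1],[0,0,0,-0.09,-0.007,0,1],[0,0,0,-0.12,-0.009,0,1],[0,0,0,-0.15,-0.011,0,1],[0,0,0,-0.18,-0.013,0,1],[0,0,0,-0.195,-0.0137,0,1]]]' >/dev/null
python3 -m creep '[[[0,0,0,-0.006,0,0,1],[0,0,0,-0.006,0,0,1],[0,0,0,-0.006,0,0,1]]]' >/dev/null; python3 f.py; python3 goto.py -5.7 13.7 .4166 -.278 .1295
python3 - <<'E'
from h import *
# scoop vs tray in wrist view: tray rim corners predicted from the top view, and bright-edge check
c=grab("wrist");save(c,"w8");np.savez("w8",**c)
t=[[.67,-.21,.044],[.65,-.395,.044],[.402,-.371,.044],[.425,-.185,.044]]
print(proj(c,t).round(0).tolist())
E
```

```text
18.1 [ 0.4191 -0.2766  0.2629] F tool [ 0.2 -0.9  2.8] T tool [ 0.49 -0.02  0.01]
t 18.1 rot [ 0.0008 -0.0007  0.0007] shift [-0.0017 -0.034   0.1291]
[[488.0, 74.0], [465.0, 228.0], [270.0, 249.0], [265.0, 71.0]]
```

```bash
python3 - <<'E'
from h import *
c=dict(np.load("w8.npz"));g=cv2.cvtColor(c["img"],cv2.COLOR_RGB2GRAY)
L=cv2.HoughLinesP(cv2.Canny(g,40,110),1,np.pi/360,30,minLineLength=35,maxLineGap=6)
for a in L[:,0]:
    if 225<a[0]<530 and 50<a[1]<270:
        w=cast(c,a.reshape(2,2),.044)[:,:2]; print(a,w.round(3).tolist())
E
```

```text
[279  72 424  74] [[0.438, -0.187], [0.591, -0.203]]
[387  70 462  71] [[0.549, -0.195], [0.637, -0.204]]
[325  96 438  96] [[0.481, -0.214], [0.608, -0.228]]
[468 198 486  72] [[0.652, -0.355], [0.667, -0.208]]
[451 269 471 120] [[0.631, -0.452], [0.651, -0.259]]
[295 262 307 177] [[0.428, -0.393], [0.453, -0.295]]
[325 128 444 128] [[0.478, -0.246], [0.616, -0.264]]
[328 124 397 124] [[0.482, -0.242], [0.559, -0.252]]
[465 228 483 114] [[0.649, -0.395], [0.666, -0.254]]
[528  85 581  53] [[0.725, -0.228], [0.796, -0.198]]
[510  92 585  44] [[0.701, -0.233], [0.8, -0.189]]
[515 102 585  78] [[0.709, -0.245], [0.807, -0.227]]
[398 123 437 124] [[0.56, -0.251], [0.607, -0.258]]
[511  92 585  46] [[0.702, -0.233], [0.8, -0.191]]
[507 102 585  77] [[0.698, -0.244], [0.807, -0.226]]
[511  84 585  37] [[0.701, -0.224], [0.798, -0.181]]
[508  82 574  38] [[0.697, -0.222], [0.783, -0.181]]
[460 121 465  72] [[0.636, -0.258], [0.641, -0.206]]
[518  65 562  33] [[0.709, -0.204], [0.765, -0.175]]
[266  80 267 123] [[0.425, -0.193], [0.42, -0.233]]
[506  75 568  77] [[0.694, -0.214], [0.781, -0
[... 516 characters left out ...]
, [0.755, -0.177]]
[389 258 398 168] [[0.544, -0.415], [0.559, -0.302]]
[496  64 536  51] [[0.679, -0.201], [0.731, -0.191]]
[339 165 375 170] [[0.49, -0.287], [0.531, -0.299]]
[271  96 324  96] [[0.427, -0.208], [0.48, -0.214]]
[305 189 305 120] [[0.45, -0.308], [0.458, -0.235]]
[507  84 556  47] [[0.696, -0.224], [0.759, -0.189]]
[526  77 568  49] [[0.721, -0.218], [0.776, -0.192]]
[462 228 471 176] [[0.645, -0.395], [0.654, -0.327]]
[495  54 584  27] [[0.677, -0.19], [0.795, -0.17]]
[509  53 565  36] [[0.695, -0.191], [0.769, -0.178]]
[513  92 550  69] [[0.705, -0.233], [0.753, -0.213]]
[362 247 373 296] [[0.51, -0.392], [0.52, -0.465]]
[448 231 454 192] [[0.625, -0.395], [0.632, -0.343]]
```

The edges agree with the earlier tray pose. Lowering into the tray.

```bash
python3 -m creep '[[[0,0,0,-0.0005,-0.003,0.01,1],[0,0,0,-0.001,-0.007,0.028,1],[0,0,0,-0.001,-0.013,0.05,1],[0,0,0,-0.0015,-0.019,0.072,1],[0,0,0,-0.0015,-0.025,0.094,1],[0,0,0,-0.0015,-0.030,0.112,1],[0,0,0,-0.0015,-0.033,0.123,1],[0,0,0,-0.0015,-0.034,0.129,1]]]' >/dev/null
python3 -m creep '[[[0,0,0,0,0,0,1],[0,0,0,0,0,0,1]]]' >/dev/null; python3 f.py; python3 goto.py -5.7 13.7 .4166 -.278 .1295
```

```text
19.4 [ 0.4168 -0.2788  0.1301] F tool [-0.1 -0.5  4. ] T tool [ 0.52 -0.01 -0.02]
t 19.4 rot [0.0017 0.0003 0.0001] shift [ 0.0008 -0.0004  0.0005]
```

```bash
python3 -m creep '[[[0.03,0,0,0,0.0035,0.0004,1],[0.06,0,0,0,0.0071,0.0009,1],[0.09,0,0,0,0.0105,0.0015,1],[0.12,0,0,0,0.014,0.0022,1],[0.15,0,0,0,0.0175,0.0031,1],[0.18,0,0,0,0.021,0.004,1],[0.21,0,0,0,0.0243,0.0051,1],[0.239,0,0,0,0.0276,0.0062,1]]]' >/dev/null;python3 f.py
python3 -m creep '[[[0.02,0,0,0,0.0024,-0.0021,1],[0.04,0,0,0,0.0048,-0.0041,1],[0.06,0,0,0,0.0073,-0.0062,1],[0.08,0,0,0,0.0098,-0.0082,1],[0.1,0,0,0,0.0123,-0.0102,1],[0.1,0,0,0,0.0123,-0.0102,1],[0.1,0,0,0,0.0123,-0.0102,1],[0.1,0,0,0,0.0123,-0.0102,1]]]' >/dev/null;python3 f.py; python3 mv.py 0 0 .1 -5.7
```

```text
20.4 [ 0.4449 -0.2814  0.1301] F tool [ 0.1 -0.8  3.5] T tool [ 0.11  0.05 -0.03]
21.4 [ 0.4568 -0.2827  0.1404] F tool [0.1 0.7 1.4] T tool [-0.05 -0.    0.07]
shift [ 0.     -0.0099 -0.0995] scoop ypr [-5.71  5.65  0.01]
```

```bash
python3 -m creep '[[[0.05,0,0,0,0.006,-0.0052,1],[0.1,0,0,0,0.0123,-0.0102,1],[0.15,0,0,0,0.0188,-0.0148,1],[0.2,0,0,0,0.0256,-0.0191,1],[0.25,0,0,0,0.0326,-0.023,1],[0.3,0,0,0,0.0397,-0.0266,1],[0.3,0,0,0,0.0397,-0.0266,1],[0.3,0,0,0,0.0397,-0.0266,1]]]' >/dev/null;python3 f.py; python3 mv.py -.02 0 .1 -5.7
python3 - <<'E'
from h import *
c=grab("top");np.savez("t9",**c);save(c,"t9")
a=np.load("top.npz")["img"].astype(int);d=np.abs(c["img"].astype(int)-a).max(2)
g=c["img"]
# black bands / bright bodies within the tray
m=((d>25)*255).astype(np.uint8);m[:,:370]=0;m[:,460:]=0;m[:165]=0;m[265:]=0
n,l,s,ce=cv2.connectedComponentsWithStats(m)
for i in range(1,n):
    if s[i,4]>15: print(s[i],ce[i],cast(c,[ce[i]],.03))
E
```

```text
22.4 [ 0.4985 -0.2868  0.1627] F tool [0.8 0.9 1.3] T tool [-0.35  0.03  0.  ]
shift [ 0.     -0.0572 -0.0844] scoop ypr [-5.700e+00  2.281e+01  2.000e-02]
[ 381  165   79  100 5579] [428.13425345 220.09768776] [[ 0.51850185 -0.34071841  0.03      ]]
```

```bash
python3 -m creep '[[[0,0,0,0,-0.004,-0.004,1],[0,0,0,0,-0.01,-0.012,1],[0,0,0,0,-0.02,-0.025,1],[0,0,0,0,-0.032,-0.042,1],[0,0,0,0,-0.045,-0.062,1],[0,0,0,0,-0.057,-0.084,1],[0,0,0,0,-0.057,-0.084,1],[0,0,0,0,-0.057,-0.084,1]]]' >/dev/null;python3 f.py; python3 goto.py -20 0 .45 0 .27
python3 - <<'E'
from h import *
c=grab("wrist");np.savez("w9",**c);save(c,"w9")
ce=np.array([.537,-.290]);a=np.radians(-5.7)
u=np.array([np.cos(a),np.sin(a)]);v=np.array([-u[1],u[0]])
P=lambda x,y,z:[*(ce+x*u+y*v),z]
# rectify the tray at z=.03 : 1 px = 1 mm
q=proj(c,[P(.12,.09,.03),P(.12,-.09,.03),P(-.12,-.09,.03),P(-.12,.09,.03)]).astype(np.float32)
print(q.round().tolist())
H=cv2.getPerspectiveTransform(q,np.float32([[0,0],[180,0],[180,240],[0,240]]))
w=cv2.warpPerspective(cv2.cvtColor(c["img"],cv2.COLOR_RGB2GRAY),H,(180,240))
for r in w[5::10,5::8]: print(" ".join(f"{v:3d}" for v in r))
E
```

```text
23.45 [ 0.4787 -0.2847  0.262 ] F tool [0.7 1.4 2.5] T tool [-0.37  0.02 -0.04]
t 23.45 rot [-0.3974  0.0493  0.2464] shift [ 0.2804 -0.0555  0.0149]
[[650.0, 73.0], [594.0, 276.0], [351.0, 235.0], [355.0, 74.0]]
 18  84  83  84  84  82  83  83  82  58 212 212 211 212 211 211 209  88  84  84  85  89
100 101  97 178 177 175 180 172 173  64 213 214 213 215 214 214 214  33  95  94  96 139
100 100 111 175 175 175 177 177 172  66 189 189 190 190 191 191 192  95  98 173 177 138
100 100  95 177 175 176 177 176 174  66 135 136 137 137 139 139 143 102  99 176 176 139
101  99 110 175 177 174 176 177 214 213 212 212 212 212 211  32 100  98 128 176 178 140
100  98  96 176 177 176 177 172 218 214 214 213 213 213 215 100  94 174 175 176 178 138
101  98 150 175 177 176 176 164 197 195 196 196 196 197 197  46  98 176 174 177 178 138
101  99 154 174 178 177 175 175 138 140 140 140 141 142 143  46  99 175 173 176 176 139
100  98 115 173 177 177 176 175 170 141 150 138 112 126 107 118  92 173 173 176 177 136
 99  98 177 173 177 176 174 173 168 174 174 175 173 176 175 174 169 175 172 176 177 136
 98  98
[... 524 characters left out ...]
  98 153 169 177 165 122 123 222 221 221 214 215 218 215 219 217 216 216 218 216 219
100  98 177 170 177 167 128 122 122 220 218 216 218 218 213 219 216 216 218 218 212 219
102  98 181 169 176 167 138 122 166 220 216 218 219 218 213 217 217 217 216 216 213 216
101  98 179 171 175 167 168 122 125 219 217 218 220 218 215 217 217 217 210 217 213 213
101  99 168 171 176 166 192 123 125 218 218 218 219 217 217 219 216 219 211 215 215 214
101  98 181 172 177 175 213 123 124 220 219 219 217 216 217 220 218 217 214 216 217 214
101  98 180 173 176 178 222 124 126 221 219 218 216 216 218 218 219 213 215 218 215 211
 92 108 108 108 108 135 221 126 126 221 219 221 215 217 218 215 219 212 215 215 215 212
```

The rectified tray shows both bright can bodies against the far wall and none on the pan. Now I'll take the scoop back to its original spot.

```bash
python3 -m creep '[[[-0.13,0,0,0.02,-0.005,0,1],[-0.26,0,0,0.05,-0.01,0,1],[-0.3974,0,0,0.09,-0.015,0,1],[-0.3974,0,0.05,0.13,-0.02,0,1],[-0.3974,0,0.1,0.17,-0.03,0.005,1],[-0.3974,0.02,0.15,0.21,-0.04,0.01,1],[-0.3974,0.0493,0.2464,0.25,-0.045,0.01,1],[-0.3974,0.0493,0.2464,0.28,-0.05,0.015,1]]]' >/dev/null; python3 goto.py -22.5 0 .5255 .009 .20
```

```text
t 24.5 rot [-0.0007  0.0004  0.0427] shift [0.0325 0.0637 0.0674]
```

```bash
python3 -m creep '[[[0,0,0.02,0.015,0.03,0.02,1],[0,0,0.0427,0.0325,0.05,0.045,1],[0,0,0.0427,0.0325,0.0637,0.0674,1],[0.01,0,0.0427,0.0325,0.0637,0.1,1],[0.01,0,0.0427,0.0325,0.0637,0.13,1],[0.01,0,0.0427,0.0325,0.0637,0.142,1],[0.01,0,0.0427,0.0325,0.0637,0.146,1],[0.01,0,0.0427,0.0325,0.0637,0.146,1]]]' >/dev/null; python3 f.py; python3 goto.py -22.5 0 .5255 .009 .118
python3 -m creep '[[[0,0,0,0,0,0.001,1],[0,0,0,0,0,0.002,1],[0,0,0,0,0,0.002,1]]]' >/dev/null; python3 f.py
```

```text
25.5 [0.5265 0.0076 0.1227] F tool [-0.1  0.6  1.7] T tool [ 0.08 -0.   -0.  ]
t 25.5 rot [-0.0087  0.0002  0.0009] shift [ 0.0009 -0.0014  0.0047]
25.88 [0.5262 0.0077 0.1203] F tool [0.6 0.1 2. ] T tool [ 0.07  0.01 -0.01]
```

```bash
python3 -m creep '[[[0,0,0,0,0,0.001,1],[0,0,0,0,0,0.001,1]]]' >/dev/null; python3 f.py
python3 -m creep '[[[0,0,0,0,0,0.001,1],[0,0,0,0,0,0.001,1]]]' >/dev/null; python3 f.py;python3 -m creep '[[[0,0,0,0,0,0.001,1],[0,0,0,0,0,0.001,1]]]' >/dev/null; python3 f.py
```

```text
26.12 [0.5261 0.0076 0.119 ] F tool [0.3 0.7 2. ] T tool [-0.01  0.05  0.01]
26.38 [0.5263 0.0077 0.1187] F tool [-0.9 -4.1 -5.9] T tool [ 0.3  -0.08  0.05]
26.62 [0.5264 0.0077 0.1185] F tool [ -1.2  -8.  -16. ] T tool [ 0.56 -0.26  0.04]
```

Contact is made. I'll release slowly and back off.

```bash
python3 -m creep '[[[0,0,0,0,0,-0.001,1],[0,0,0,0,0,-0.001,0.3],[0,0,0,0,0,-0.001,0.2],[0,0,0,0,0,-0.001,0],[0,0,0,0,0,-0.001,-0.5],[0,0,0,0,0,-0.001,-1],[0,0,0,0,0,-0.001,-1],[0,0,0,0,0,-0.001,-1]]]' 20
python3 -m creep '[[[0,0,0,0,0,-0.01,-1],[0,0,0,0,0,-0.03,-1],[0,0,0,0,0,-0.06,-1],[0,0,0,0,0,-0.1,-1],[0,0,0,0,0,-0.13,-1],[0,0,0,0,0,-0.13,-1]]]'
python3 - <<'E'
from h import *
b=dict(np.load("top.npz"))
c=grab("wrist");g=c["img"]
# handle top by darkness, lip edges by brightness
m=((g.max(2)>195)*255).astype(np.uint8)
n,l,s,ce=cv2.connectedComponentsWithStats(m)
i=1+np.argmax(s[1:,4]);print("pan",s[i],ce[i],cast(c,[ce[i]],.002))
pts=np.argwhere(l==i)[:,::-1].astype(np.float32);print("corners",cast(c,cv2.boxPoints(cv2.minAreaRect(pts)),.002)[:,:2].round(3).tolist())
print("scoop expected corners px",proj(c,[[.645,.02,0],[.6,-.091,0],[.526,.008,.168]]).round().tolist())
t=grab("top");d=np.abs(t["img"].astype(int)-b["img"].astype(int)).max(2)>30
print("changed px: scoop area",d[175:240,295:370].sum(),"heatsink",d[120:166,368:402].sum(),"board",d[118:152,294:340].sum(),"transformer",d[122:158,244:272].sum())
E
```

```text
time: 27.62
position: [0.5261, 0.0077, 0.1181]
eef_rot: [0.831, 0.556, -0.003, -0.004]
wrist_force: [-1.1, -0.1, 0.7]
opening: 0.0855
finger_force: 0.0
time: 28.38
position: [0.5283, 0.0072, 0.2509]
eef_rot: [0.831, 0.556, -0.001, -0.002]
wrist_force: [-0.2, 0.7, -0.0]
opening: 0.0855
finger_force: 0.0
pan [ 329  108   91   99 6660] [375.28618619 160.7975976 ] [[ 0.58065822 -0.01797786  0.002     ]]
corners [[0.554, 0.056], [0.644, 0.019], [0.61, -0.089], [0.512, -0.048]]
scoop expected corners px [[419.0, 107.0], [411.0, 210.0], [321.0, 209.0]]
changed px: scoop area 2406 heatsink 0 board 0 transformer 0
```

```bash
python3 -c "
from cell import env
print(env.sign_off())"
```

```text
the job is handed in; nothing more can be done
None
```

I scooped both cans out of the tote together and tipped them into the steel tray, stood the scoop back on the bench, and handed the job in at about 28.5 s; the transformer, board and heatsink showed no change in the top view, and the hand-in returned no verdict.

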